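# Switch off the charger and move the cordless driver to the tool caddy

### The arm

A 7-joint arm with a two-finger parallel gripper is mounted at the origin on the work surface. World frame = base frame: x ahead of the robot, y to its left, z up, the work surface at z = 0. Lengths are in m, angles in rad, forces in N, time in s.
With the tool pointing down it reaches from about 0.425 to 1.025 m from the base axis. Payload 9.4 kg.
Tool frame: the origin (TCP) lies at the very end of the fingers, on their centre line; the grasp point (between the pads) lies 19 mm behind it; z points along the fingers, y is the direction in which the jaws open and shut (so a half turn about z gives the same grasp; the last joint's range is limited). The gripper opens to 85 mm and grips with 20 to 120 N. Pads are 22 mm wide; open, the fingers measure 114 mm over their backs; the gripper's body (76 mm by 85 mm) begins 54 mm behind the grasp point. The pads swing forward as they close: fully open they stand 13 mm farther back than shut.
Start: joints at [1.049, 0.599, -0.003, 1.599, 0.002, 0.943, -0.08], TCP at [0.312, -0.654, 0.231] pointing down, gripper open.
Joint ranges: [-2.57, 2.57], [-0.35, 1.97], [-1.29, 1.29], [0.11, 2.56], [-1.05, 4.19], [0.11, 1.86], [-2.63, 2.63]. Speed limits (rad/s): [2.22, 2.22, 3.01, 3.01, 3.14, 3.14, 3.14].

### API

Orientations are given as a unit quaternion [x, y, z, w].
In Python, from workcell import get_state, cams, ticket gives the robot as it stands.
- The arm moves only by the shell command python3 -m jog 'ROWS' [OPENING] [FORCE]. ROWS is JSON, a list of rows, each a list of 4 numbers: the shift along the tool's x, y, z in cm, then the turn about the tool's z in degrees. In form: [[x, y, z, roll], ...]. A call has exactly 10 rows; each row shifts and turns the commanded pose from where the row before left it, along the tool's axes as they then stand; what a row does not reach is not made up. A row lasts 1/8 s, in which the tool goes at most 62.5 mm and 10.7 degrees, less where a joint would pass 70% of its speed; a pose out of reach is approached as far as the arm can. A call is refused whole if a number of a shift passes 6.25 or a number of a turn 10.7, either way. A call with a gripper value outside its range is refused whole. OPENING is the opening, from 0 (shut) to 1 (fully open), set as the call begins (- or left out, the last holds). The fingers move at their own pace and stop on an object; FORCE is the grip in N (left out, the last holds). Time passes only in rows, so rows that do not move let the fingers close, or fill a call up. It gives the time, the measured TCP pose, the force and the opening at its end, in the units of the state.
- get_state(): the state, without advancing time (a new reading comes with each control period).
- cams.get_image(name): name is "scene" or "top" or "wrist"; returns a dict with "color" (384x512x3 uint8, red, green, blue), "fx", "fy", "cx", "cy" (pixels), "R" (3x3) and "t" (3): a world point X has camera coordinates R X + t. Camera axes: x right, y down, z forward; pixel columns grow to the right and rows downward; lengths in m; the calibration is good to about 2 mm. A picture is of the moment at which its call begins. There is no depth.
- ticket.sign_off(): hands the job in, once; it reports no verdict.
The state is a dict: "t": time; "qpos": joint angles; "dq": joint speeds; "tau": joint torques, N m; "tool_pos": TCP position; "tcp_rot": TCP orientation; "wrist_force": force on the tool from outside, world axes, zero at the start; "ft_torque": the same for the moment, N m; "gripper_width": finger opening in m.
Only numpy, scipy, OpenCV 4.12 (cv2) and the standard library are available. Lean on these libraries where they do the work, as an engineer would, in place of code of your own. Each camera call takes 0.05 s, during which the arm holds its last target. There are 200 camera calls.

### The job

The cordless screwdriver is charged: first turn the charging station's dial to off (its white pointer line at the wide red mark), and only then pull the orange screwdriver up out of the charger's cup. Lower it, metal end down, into the empty compartment of the blue tool caddy without dropping it in, and let go. Leave the dial at off and do not disturb the other things on the bench.

Things in the scene. Friction and masses are not known exactly. Their poses are not given: they have to be found in the camera images.
- charger: Charging station, fixed. Grey case, 50 mm high flat deck (110 mm in x, own y -40 to +115 mm) with the dial; at its -y end an upright black cup, 70 mm square outside, 34 mm square inside, 110 mm high, inner floor 18 mm up. Origin on the bench; cup axis at own y = -75 mm, dial axis at y = +75 mm. The wide red off mark lies from the dial's axis towards own -x (robot side at yaw 0).
- cup_rim (a point): Centre of the charger cup's mouth, 110 mm above the bench; axes as the charger's.
- dial (a joint): Angle of the selector dial, rad: 0 = off (pointer at the wide red mark), growing clockwise seen from above; two thin white marks at 0.70 and 1.40. Starts anywhere from 0.6 to 1.45. Stiff: it stays where it is left, turning takes about 0.04 N m. End stops at -0.12 and 1.52.
- dial_grip (a point): On the dial's vertical axis at grip height, 79 mm above the bench. The grip is a black upright bar 64 mm long, 14 mm wide, 30 mm tall (62 to 92 mm above the bench) on a 54 mm disc. This frame turns with the dial: the bar runs along its x, the pointer end is its -x end.
- dial_pointer (a point): Pointer end of the bar, on its top, 31 mm from the dial's axis; a white line on the bar's top marks this end.
- driver: Cordless screwdriver, 150 mm long, about 0.14 kg, loose, standing metal end down in the charger's cup, its top 58 mm sticking out. Orange body 26 mm square (from 36 to 150 mm); below it a black taper and a flat-ended 20 mm steel chuck. Origin: centre of the chuck's flat end; z runs towards the orange end; x and y are square to its flat sides.
- driver_top (a point): Centre of the driver's orange end, 150 mm from its origin along z.
- caddy: Blue open-topped tool caddy, fixed, 94 mm in x, 183 mm in y, 90 mm high, walls and floor 5 mm. Two 84 x 84 mm compartments side by side along its y; the +y one is full of tool handles (up to 145 mm high), the -y one is empty. Origin on the bench at its middle.
- slot (a point): Centre of the inner floor of the caddy's empty compartment, 5 mm above the bench; axes as the caddy's (compartment 84 mm in x and y, walls 85 mm above this floor).
- remote: Grey remote control lying flat, 160 mm long (x), 45 mm wide, 20 mm high, coloured keys. Bystander; origin under its centre.
- bottle: Green bottle, 64 mm diameter, 190 mm tall. Bystander; origin under its centre.
- speaker: Black cylindrical portable speaker lying down, 170 mm long (x), 110 mm diameter, 141 mm high over its handle. Bystander; origin under its centre.
- spool: White plastic spool, 64 mm diameter, 58 mm tall. Bystander; origin under its centre.
- board: Green circuit board lying flat, 70 x 100 mm, 16 mm high over its parts. Bystander; origin under its centre.
- marker: White marker with a blue cap lying flat, 142 mm long (x), 16 mm thick. Bystander; origin under its middle.
- screwdriver: Ordinary red-handled screwdriver lying flat, 190 mm long (x). Bystander.

How it is judged:
By the outcome, as a careful person would: the job done as asked, in the order asked, and still so for the second after the job is handed in, with the robot touching nothing.
It also fails if it takes over 56 s, if anything falls off the work surface, if the arm or the gripper's body presses on something with over 40 N, if the wrist force passes 120 N, or if a joint passes its speed limit or range.

## Working session

There is one attempt and no reset: what is moved stays moved. The work goes in short steps, Python scripts to look and compute and a shell command to move; the robot and the scene stay as the last step left them, time stands still between calls to the robot, and variables do not carry over. Pictures are saved under pics/ and viewed, about 8 in all and at most 12, crops included, and the job is handed in when it is done.

```bash
mkdir -p pics; ls
python3 - <<'E'
from workcell import get_state,cams
import cv2,numpy as np,pickle
s=get_state();print({k:np.round(v,3) for k,v in s.items()})
o=[]
for n in("scene","top"):
    d=cams.get_image(n);pickle.dump(d,open(f'pics/{n}0.pkl','wb'));print(n,d['fx'],d['cx'],d['cy'],np.round(d['R'],3).tolist(),np.round(d['t'],3))
    cv2.imwrite(f'pics/{n}0.png',cv2.resize(d['color'][:,:,::-1],(800,600)))
E
```

```text
pics
{'t': np.float64(0.0), 'qpos': array([ 1.049,  0.6  , -0.003,  1.6  ,  0.002,  0.943, -0.08 ]), 'dq': array([-0.001,  0.001, -0.   , -0.001, -0.001, -0.   , -0.   ]), 'tau': array([-0.0000e+00, -7.7645e+01,  1.5650e+00, -2.5801e+01,  1.2000e-02,
        9.0000e-03, -0.0000e+00]), 'tool_pos': array([ 0.312, -0.654,  0.23 ]), 'tcp_rot': array([ 0.975,  0.221, -0.   , -0.001]), 'wrist_force': array([-0.75 ,  0.74 ,  0.062]), 'ft_torque': array([-0.035, -0.028,  0.057]), 'gripper_width': np.float64(0.085)}
scene 368.9127415410452 253.25918402200682 190.72361376748503 [[0.6, 0.8, -0.014], [0.6, -0.461, -0.654], [-0.53, 0.384, -0.756]] [-0.374 -0.296  1.667]
top 417.02038022814844 256.0710842835646 189.65683047559938 [[0.028, -1.0, 0.009], [-0.987, -0.029, -0.157], [0.157, -0.004, -0.988]] [-0.012  0.614  1.189]
```

View pics/top0.png

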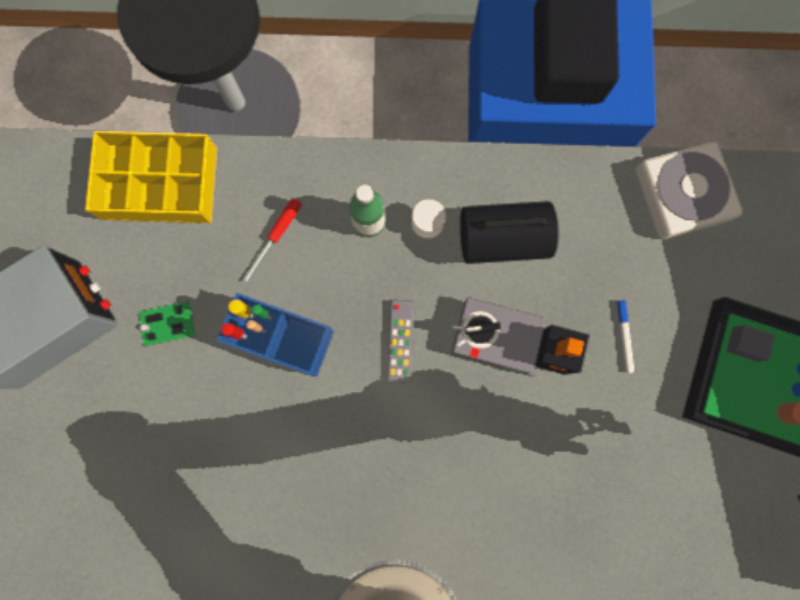

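View pics/scene0.png

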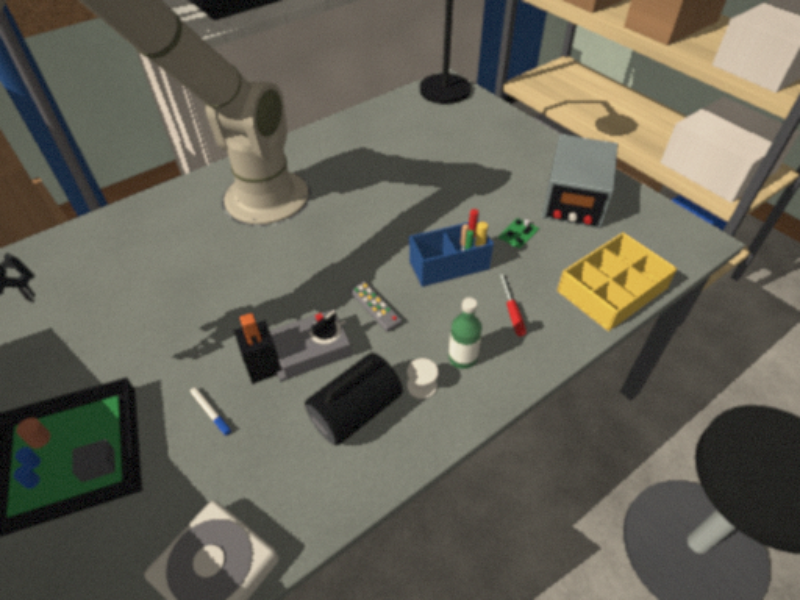

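The top view shows the charger around (520,335), with the dial at (480,328) and the orange driver at (570,347). The caddy is at (275,335), its empty compartment on the right (300,345). I'll crop closer to measure.

```bash
cat > h.py <<'E'
import numpy as np,cv2,pickle
from scipy.spatial.transform import Rotation as Ro
def ray(d,u,v,z):
    c=-d['R'].T@d['t']; r=d['R'].T@np.array([(u-d['cx'])/d['fx'],(v-d['cy'])/d['fy'],1]); return c+r*(z-c[2])/r[2]
def proj(d,X):
    p=d['R']@np.asarray(X)+d['t'];return d['fx']*p[0]/p[2]+d['cx'],d['fy']*p[1]/p[2]+d['cy']
def cen(d,lo,hi,box):
    h=cv2.cvtColor(d['color'],cv2.COLOR_RGB2HSV);m=cv2.inRange(h,lo,hi);k=np.zeros_like(m);a,b,c,e=box;k[b:e,a:c]=m[b:e,a:c]
    C=max(cv2.findContours(k,0,1)[0],key=cv2.contourArea);M=cv2.moments(C);return M['m10']/M['m00'],M['m01']/M['m00'],cv2.contourArea(C),cv2.minAreaRect(C),k
E
python3 - <<'E'
from h import *
d=pickle.load(open('pics/top0.pkl','rb'))
c=d['color'][:,:,::-1]
a=cv2.resize(c[180:250,280:390],None,fx=7,fy=7,interpolation=cv2.INTER_CUBIC)[:, :770]
b=cv2.resize(c[180:250,130:220],None,fx=6,fy=6,interpolation=cv2.INTER_CUBIC)
cv2.imwrite('pics/chg.png',a);cv2.imwrite('pics/cad.png',b)
u,v,A,r,k=cen(d,(3,150,120),(20,255,255),(340,200,390,250));print('orange',u,v,A,r,ray(d,u,v,.168))
E
```

```text
orange 367.51666666666665 221.65 90.0 ((367.4411926269531, 221.73532104492188), (10.429031372070312, 10.429031372070312), 14.03624439239502) [ 0.51771598 -0.29152978  0.168     ]
```

View pics/chg.png

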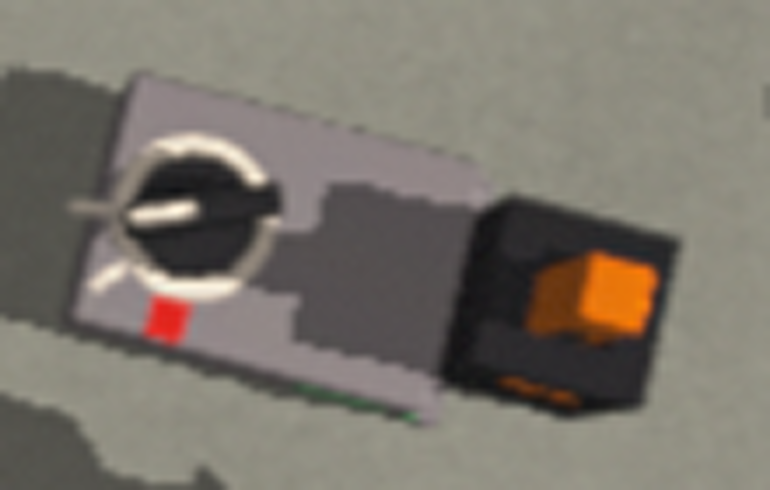

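View pics/cad.png

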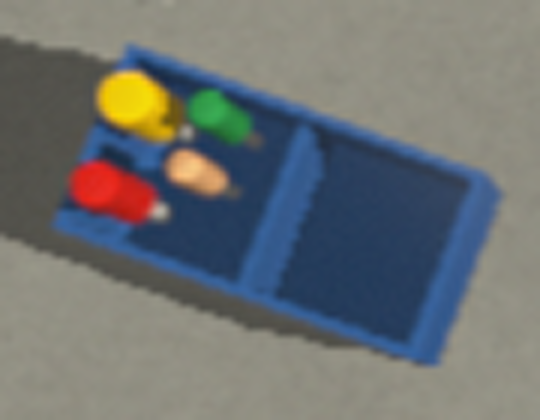

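The pointer line runs from about crop (198,208) to (130,215) and the red mark is at (167,320), so the dial sits near 1.2 rad. The caddy crop shows the empty compartment's rim at about (311,130), (472,182), (412,345) and (251,290).

```bash
cat >> h.py <<'E'
def plan(xyz,yaw):
    from workcell import get_state
    s=get_state();R=Ro.from_quat(s['tcp_rot']).as_matrix();y0=np.degrees(np.arctan2(R[1,0],R[0,0]))
    print('t',round(s['t'],2),'pos',np.round(s['tool_pos'],4),'yaw',round(y0,1),'tilt',np.round(R[:2,2],3),'q',np.round(s['qpos'],2),'F',np.round(s['wrist_force'],1),'w',round(s['gripper_width'],4))
    print('  shift now-axes cm',np.round(R.T@(np.array(xyz)-s['tool_pos'])*100,2),'roll',round(y0-yaw,1))
E
python3 - <<'E'
from h import *
d=pickle.load(open('pics/top0.pkl','rb'))
P=lambda x,y,z:ray(d,(x+.5)/7-.5+280,(y+.5)/7-.5+180,z)
Q=lambda x,y,z:ray(d,(x+.5)/6-.5+130,(y+.5)/6-.5+180,z)
dr=P(620,293,.168);print('driver',dr)
p0,p1=P(130,215,.092),P(198,208,.092);print('ptr',p0,p1)
disc=P(196,217,.06);print('disc',disc)
red=P(167,320,.05);print('red',red)
e=[P(140,75,.05),P(485,175,.05)];v=e[0]-e[1];print('deck edge yaw',np.degrees(np.arctan2(-v[0],v[1])),np.linalg.norm(v))
v=disc-dr;print('axis sep',np.hypot(*v[:2]),'yaw',np.degrees(np.arctan2(-v[0],v[1])))
v=p1-p0;print('bar x yaw',np.degrees(np.arctan2(v[1],v[0])),np.linalg.norm(v))
c=[Q(*a,.09) for a in((311,130),(472,182),(412,345),(251,290))];print('slot',np.mean(c,0),[np.linalg.norm(c[i]-c[i-1]) for i in range(4)])
v=Q(127,42,.09)-Q(470,178,.09);print('caddy yaw',np.degrees(np.arctan2(-v[0],v[1])))
for i in range(0,4,2):v=c[i]-c[i+1];v*=np.sign(v[1]);print(np.degrees(np.arctan2(-v[0],v[1])))
plan([disc[0],disc[1],.2],95)
E
```

```text
driver [ 0.5183514  -0.29320163  0.168     ]
ptr [ 0.55112953 -0.11529301  0.092     ] [ 0.55478466 -0.14289591  0.092     ]
disc [ 0.55464873 -0.14627364  0.06      ]
red [ 0.51214229 -0.13580967  0.05      ]
deck edge yaw -14.738329833037385 0.15107177944829814
axis sep 0.15134507033727188 yaw -13.876601223956163
bar x yaw -82.45686081254955 0.02784385108868234
slot [0.51780361 0.19094753 0.09      ] [np.float64(0.08018895480304036), np.float64(0.08071222638504219), np.float64(0.08130462007212415), np.float64(0.08036190203877419)]
caddy yaw -19.956555113528214
-16.24813947210273
-17.03835003406312
t 0.1 pos [ 0.3118 -0.6541  0.2305] yaw 25.5 tilt [-0.001  0.001] q [ 1.05  0.6  -0.    1.6   0.    0.94 -0.08] F [-0.3 -0.1 -0.7] w 0.0858
  shift now-axes cm [ 43.78 -35.38   3.09] roll -69.5
```

```bash
python3 -m jog '[[4,-3.2,0,-5],[4,-3.6,0,-5],[4,-4,0,-5],[3.5,-4,0,-5],[3.5,-4.5,0,-5],[3,-4.7,0,-5],[2.5,-4.8,0,-5],[2,-5,0,-5],[1.5,-5,0,-5],[1.2,-5,0,-5]]' 1 30; python3 -c "
from h import *
plan([.5547,-.1463,.19],97)"
```

```text
t: 1.35
tool_pos: [0.193, -0.185, 0.2311]
tcp_rot: [0.79, 0.614, -0.0, -0.0]
wrist_force: [0.1, -0.6, 0.3]
gripper_width: 0.0855
t 1.35 pos [ 0.193  -0.185   0.2311] yaw 75.7 tilt [-0.  0.] q [ 0.85  0.05 -0.31  2.52  0.03  0.57  0.27] F [ 0.1 -0.6  0.3] w 0.0855
  shift now-axes cm [12.67 34.1   4.1 ] roll -21.3
```

```bash
python3 -m jog '[[1.6,4.25,0,0],[1.6,4.25,0,0],[1.6,4.25,0,0],[1.6,4.25,0,0],[1.6,4.25,0,0],[1.6,4.25,0.5,0],[1.6,4.25,0.6,0],[1.5,4.35,1.5,0],[0,0,0,-10.6],[0,0,0,-10.6]]'
python3 - <<'E'
from h import *
from workcell import cams
plan([.5547,-.1463,.19],97)
d=cams.get_image('wrist');pickle.dump(d,open('pics/w1.pkl','wb'))
im=cv2.resize(d['color'][:,:,::-1],(800,600));cv2.imwrite('pics/w1.png',im)
print([np.round(np.array(proj(d,p))*800/512,0) for p in([.5547,-.1463,.06],[.5121,-.1358,.05],[.551,-.115,.092])])
E
```

```text
t: 2.6
tool_pos: [0.5564, -0.1483, 0.2044]
tcp_rot: [0.662, 0.749, -0.0, -0.001]
wrist_force: [-0.0, 0.1, 1.0]
gripper_width: 0.0855
t 2.6 pos [ 0.5564 -0.1483  0.2044] yaw 97.1 tilt [-0.001  0.001] q [ 0.48  0.49 -0.45  1.95  0.3   0.77 -0.02] F [-0.   0.1  1. ] w 0.0855
  shift now-axes cm [ 0.22 -0.14  1.44] roll 0.1
[array([397., 276.]), array([338., 251.]), array([397., 238.])]
```

View pics/w1.png

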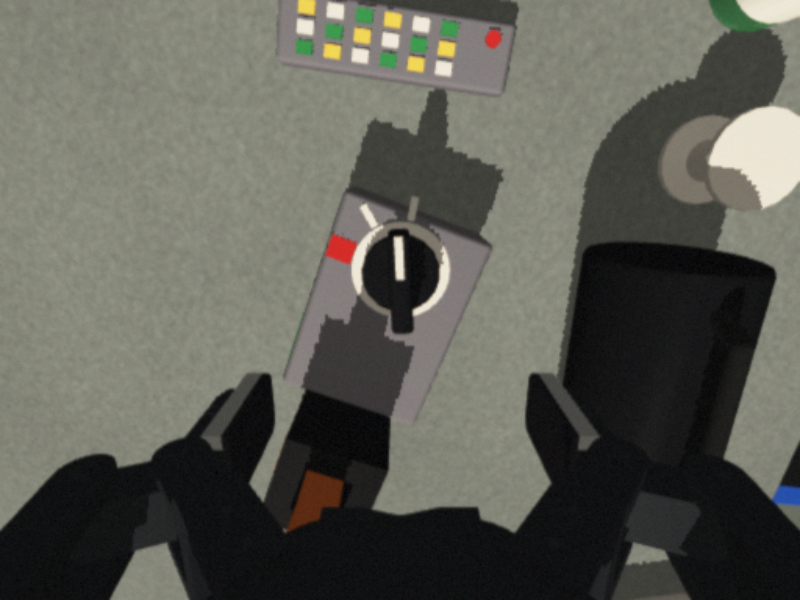

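The wrist view shows the dial at (401,270), with the bar running from (398,232) to (402,330). The red mark is at (341,248), all close to the prediction.

Run:
```python
from h import *
d=pickle.load(open('pics/w1.pkl','rb'));k=512/800
W=lambda x,y,z:ray(d,(x+.5)*k-.5,(y+.5)*k-.5,z)
a,b=W(398.5,235,.092),W(402,331,.092);v=b-a
print('bar ends',a,b,'mid',(a+b)/2,np.linalg.norm(v),'yaw',np.degrees(np.arctan2(v[1],v[0])))
a,b=W(398,238,.092),W(400,279,.092);v=b-a;print('line yaw',np.degrees(np.arctan2(v[1],v[0])))
print('disc',W(400.5,270,.062),'red',W(341,248,.05))
for p,q in(((347,191),(286,380)),((492,245),(410,423))):
  v=W(*p,.05)-W(*q,.05);print('deck yaw',np.degrees(np.arctan2(-v[0],v[1])))
v=W(347,191,.05)-W(492,245,.05);print('deck yaw',np.degrees(np.arctan2(-v[1],-v[0])),np.linalg.norm(v))
plan([.555,-.146,.068],97)
```

```text
bar ends [ 0.55142917 -0.11291726  0.092     ] [ 0.56116275 -0.17317451  0.092     ] mid [ 0.55629596 -0.14304588  0.092     ] 0.061038336031518155 yaw -80.82405595579068
line yaw -80.145930987885
disc [ 0.55618224 -0.14107112  0.062     ] red [ 0.51349188 -0.13350071  0.05      ]
deck yaw -13.042484111537696
deck yaw -14.347782045208051
deck yaw -13.014252750804514 0.10587473868237544
t 2.65 pos [ 0.5562 -0.1487  0.2045] yaw 97.5 tilt [-0.001  0.   ] q [ 0.48  0.49 -0.46  1.95  0.3   0.77 -0.01] F [0.4 0.1 0.3] w 0.0851
  shift now-axes cm [ 0.28 -0.06 13.65] roll 0.5
```

```bash
python3 -m jog '[[0.5,0,0,-1.7],[0,0,2.5,0],[0,0,3,0],[0,0,3,0],[0,0,2,0],[0,0,1.5,0],[0,0,1,0],[0,0,0.65,0],[0,0,0,0],[0,0,0,0]]' 0.5 25; python3 -m jog '[[0,0,0,0],[0,0,0,0],[0,0,0,0],[0,0,0,0],[0,0,0,0],[0,0,0,0],[0,0,0,0],[0,0,0,0],[0,0,0,0],[0,0,0,0]]' 0 25; python3 -c "
from h import *
plan([.5558,-.1435,.068],166.3)"
```

```text
t: 3.9
tool_pos: [0.556, -0.1439, 0.0692]
tcp_rot: [0.654, 0.757, 0.0, 0.0]
wrist_force: [-0.1, -0.2, -0.8]
gripper_width: 0.0428
t: 5.15
tool_pos: [0.5561, -0.144, 0.0692]
tcp_rot: [0.654, 0.757, 0.0, 0.0]
wrist_force: [1.1, 0.5, 5.9]
gripper_width: 0.0133
t 5.15 pos [ 0.5561 -0.144   0.0692] yaw 98.4 tilt [ 0.001 -0.   ] q [ 0.38  0.67 -0.34  2.06  0.45  0.49 -0.14] F [1.1 0.5 5.9] w 0.0133
  shift now-axes cm [ 0.05 -0.02  0.12] roll -67.9
```

```bash
python3 -m jog '[[0,0,0,-7],[0,0,0,-8],[0,0,0,-8],[0,0,0,-8],[0,0,0,-8],[0,0,0,-8],[0,0,0,-8],[0,0,0,-8],[0,0,0,-4.9],[0,0,0,0]]'; python3 -c "
from h import *
plan([.5558,-.1435,.068],166.3)"
```

```text
t: 6.4
tool_pos: [0.5552, -0.1448, 0.0692]
tcp_rot: [0.119, 0.993, -0.001, -0.0]
wrist_force: [-3.4, -3.1, 9.4]
gripper_width: 0.0137
t 6.4 pos [ 0.5552 -0.1448  0.0692] yaw 166.3 tilt [-0.001 -0.001] q [ 0.59  0.73 -0.66  2.04  0.77  0.63  0.73] F [-3.4 -3.1  9.4] w 0.0137
  shift now-axes cm [-0.03  0.15  0.12] roll 0.0
```

Open to half, rise, and look.

```bash
python3 -m jog '[[0,0,0,0],[0,0,0,0],[0,0,0,0],[0,0,0,0],[0,0,-1,0],[0,0,-3,0],[0,0,-4,0],[0,0,-4,0],[0,0,-4,0],[0,0,0,0]]' 0.5
python3 - <<'E'
from h import *
from workcell import cams
plan([.5184,-.2932,.25],76)
d=cams.get_image('wrist');pickle.dump(d,open('pics/w2.pkl','wb'))
cv2.imwrite('pics/w2.png',cv2.resize(d['color'][:,:,::-1],(800,600),interpolation=cv2.INTER_CUBIC))
E
```

```text
t: 7.65
tool_pos: [0.5572, -0.1436, 0.2323]
tcp_rot: [0.119, 0.993, -0.0, 0.003]
wrist_force: [1.0, 0.4, -0.6]
gripper_width: 0.0427
t 7.65 pos [ 0.5572 -0.1436  0.2323] yaw 166.3 tilt [ 0.005 -0.001] q [ 0.74  0.54 -0.85  1.92  0.51  0.91  0.96] F [ 1.   0.4 -0.6] w 0.0427
  shift now-axes cm [  0.21 -15.45  -1.77] roll 90.3
```

View pics/w2.png

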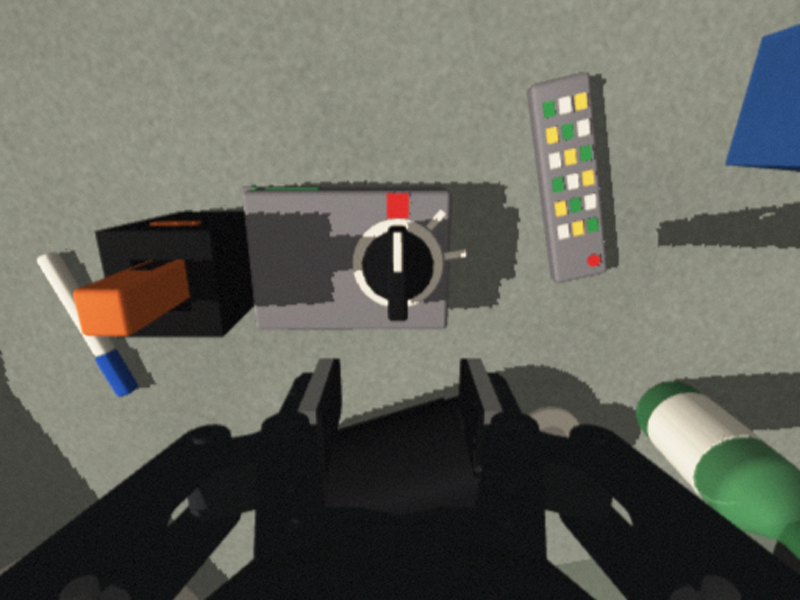

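The bar points straight at the red mark at (398,205), so the dial is off. Now to the driver.

```bash
python3 -m jog '[[0,0,-2,0],[0,-3,-0.5,0],[0.1,-4,0,0],[0.1,-4,0,0],[0,-3.5,0,0],[0,-1,0,0],[0,0,0,10.6],[0,0,0,10.6],[0,0,0,10.6],[0,0,0,10.6]]' 1; python3 -m jog '[[0,0,0,10],[0,0,0,10],[0,0,0,10],[0,0,0,10],[0,0,0,7.6],[0,0,0,0],[0,0,0,0],[0,0,0,0],[0,0,0,0],[0,0,0,0]]'
python3 - <<'E'
from h import *
from workcell import cams
plan([.5184,-.2932,.25],76)
d=cams.get_image('wrist');pickle.dump(d,open('pics/w3.pkl','wb'))
cv2.imwrite('pics/w3.png',cv2.resize(d['color'][:,:,::-1],(800,600),interpolation=cv2.INTER_CUBIC))
print(np.array(proj(d,[.5184,-.2932,.168]))*800/512)
d=pickle.load(open('pics/w2.pkl','rb'));k=512/800
print(ray(d,102*k,312*k,.168))
E
```

```text
t: 8.95
tool_pos: [0.5174, -0.2925, 0.254]
tcp_rot: [0.472, 0.881, 0.0, -0.0]
wrist_force: [-0.4, -0.4, -0.5]
gripper_width: 0.085
t: 10.2
tool_pos: [0.5169, -0.2941, 0.2537]
tcp_rot: [0.786, 0.618, -0.0, -0.0]
wrist_force: [-0.2, 0.3, 0.7]
gripper_width: 0.085
t 10.2 pos [ 0.5169 -0.2941  0.2537] yaw 76.3 tilt [-0.  0.] q [ 0.74  0.45 -0.45  1.86  0.25  0.88 -0.07] F [-0.2  0.3  0.7] w 0.085
  shift now-axes cm [0.12 0.12 0.37] roll 0.3
[401.704039  304.1102802]
[ 0.51905382 -0.28873989  0.168     ]
```

View pics/w3.png

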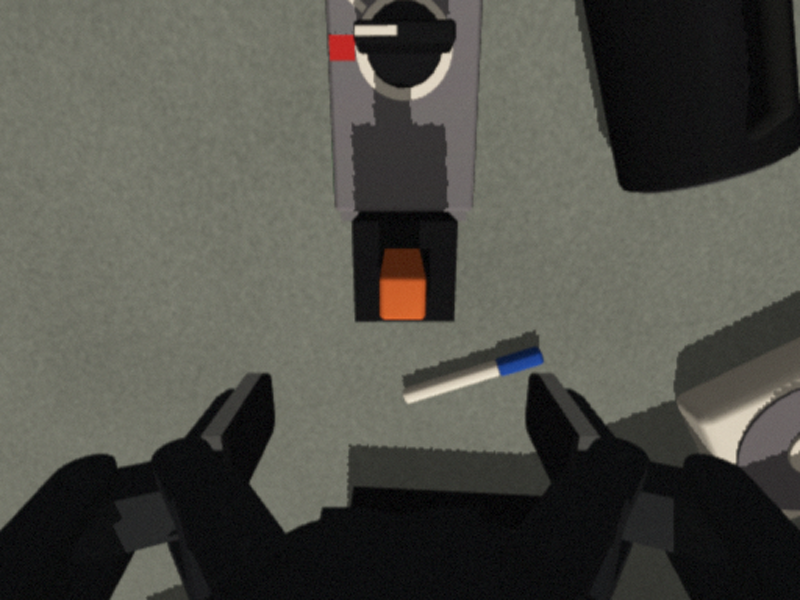

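The driver's top face spans (379–426, 278–320), centred on (402,299) and square to the jaws.

Run:
```python
from h import *
d=pickle.load(open('pics/w3.pkl','rb'));k=512/800
p=ray(d,402.5*k,299*k,.168);print(p,[np.linalg.norm(ray(d,379*k,a*k,.168)-ray(d,426*k,b*k,.168)) for a,b in((300,300),)],np.linalg.norm(ray(d,400*k,278*k,.168)-ray(d,400*k,320*k,.168)))
plan([p[0],p[1],.125],76.3)
```

```text
[ 0.51952894 -0.29040252  0.168     ] [np.float64(0.02611032668171553)] 0.0244474645205354
t 10.25 pos [ 0.5169 -0.294   0.2537] yaw 76.3 tilt [-0.  0.] q [ 0.74  0.45 -0.45  1.86  0.25  0.88 -0.07] F [ 0.6  0.7 -0.2] w 0.0856
  shift now-axes cm [ 0.41  0.17 12.87] roll -0.0
```

```bash
python3 -m jog '[[0.35,0.15,1,0],[0,0,2,0],[0,0,2.5,0],[0,0,2.5,0],[0,0,2,0],[0,0,1.5,0],[0,0,0.9,0],[0,0,0.4,0],[0,0,0,0],[0,0,0,0]]' 1; python3 -m jog '[[0,0,0,0],[0,0,0,0],[0,0,0,0],[0,0,0,0],[0,0,0,0],[0,0,0,0],[0,0,0,0],[0,0,0,0],[0,0,0,0],[0,0,0,0]]' 0 40; python3 -c "
from h import *
plan([.519,-.291,.125],76.3)"
```

```text
t: 11.5
tool_pos: [0.5196, -0.2911, 0.1263]
tcp_rot: [0.786, 0.618, 0.0, 0.0]
wrist_force: [0.1, 0.7, 0.4]
gripper_width: 0.0851
t: 12.75
tool_pos: [0.5194, -0.291, 0.1259]
tcp_rot: [0.786, 0.618, 0.0, 0.0]
wrist_force: [0.1, -0.4, 5.5]
gripper_width: 0.0254
t 12.75 pos [ 0.5194 -0.291   0.1259] yaw 76.3 tilt [ 0. -0.] q [ 0.67  0.6  -0.37  1.98  0.36  0.63 -0.18] F [ 0.1 -0.4  5.5] w 0.0254
  shift now-axes cm [-0.01 -0.04  0.09] roll -0.0
```

```bash
python3 -m jog '[[0,0,-0.7,0],[0,0,-1.4,0],[0,0,-2,0],[0,0,-2,0],[0,0,-2,0],[0,0,-2,0],[0,0,-2,0],[0,0,-2,0],[0,0,-0.9,0],[0,0,0,0]]'; python3 -c "
from h import *
plan([.5178,.191,.276],72)"
```

```text
t: 14.0
tool_pos: [0.5193, -0.291, 0.2764]
tcp_rot: [0.787, 0.618, 0.0, 0.0]
wrist_force: [-0.0, 0.6, -1.3]
gripper_width: 0.0258
t 14.0 pos [ 0.5193 -0.291   0.2764] yaw 76.3 tilt [ 0.001 -0.001] q [ 0.74  0.43 -0.46  1.84  0.23  0.93 -0.06] F [-0.   0.6 -1.3] w 0.0258
  shift now-axes cm [ 4.679e+01 -1.158e+01  1.000e-02] roll 4.3
```

```bash
python3 -m jog '[[2,-0.5,0,0],[4,-1,0,0],[4.6,-1.15,0,0],[4.6,-1.15,0,0],[4.6,-1.15,0,0],[4.6,-1.15,0,0],[4,-1,0,0],[3,-0.75,0,0],[1.5,-0.4,0,0],[0.5,-0.15,0,0]]'
python3 - <<'E'
from h import *
from workcell import cams
plan([.5178,.191,.276],72)
for n in('wrist','top'):
    d=cams.get_image(n);pickle.dump(d,open(f'pics/{n}4.pkl','wb'))
    if n=='wrist':cv2.imwrite('pics/w4.png',cv2.resize(d['color'][:,:,::-1],(800,600),interpolation=cv2.INTER_CUBIC));print(np.array(proj(d,[.5178,.191,.09]))*800/512)
E
```

```text
t: 15.25
tool_pos: [0.5164, 0.0543, 0.2754]
tcp_rot: [0.786, 0.618, -0.0, -0.0]
wrist_force: [-0.3, -0.7, -1.9]
gripper_width: 0.0254
t 15.25 pos [0.5164 0.0543 0.2754] yaw 76.4 tilt [-0.001 -0.   ] q [ 0.2   0.34 -0.55  1.99  0.23  0.87 -0.71] F [-0.3 -0.7 -1.9] w 0.0254
  shift now-axes cm [13.32 -3.08 -0.06] roll 4.4
[355.01423772  76.1696907 ]
```

View pics/w4.png

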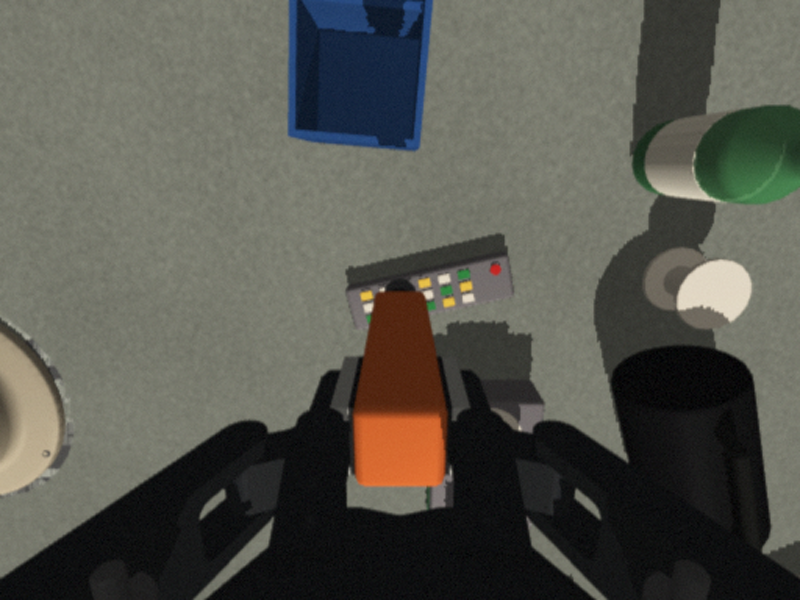

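The driver is held upright. The caddy's front rim corners are at (290,136) and (417,150), and the empty compartment is clear.

Run:
```python
from h import *
d=pickle.load(open('pics/wrist4.pkl','rb'));k=512/800
W=lambda x,y:ray(d,(x+.5)*k-.5,(y+.5)*k-.5,.09)
a,b=W(290,136),W(418,150);v=(b-a);L=np.linalg.norm(v);v/=L
print(a,b,L,'yaw',np.degrees(np.arctan2(v[1],v[0])))
s=(a+b)/2+.047*np.array([-v[1],v[0],0]);print('slot',s)
plan([s[0],s[1],.276],90+np.degrees(np.arctan2(v[1],v[0])))
```

```text
[0.46236745 0.16486116 0.09      ] [0.54903166 0.13420744 0.09      ] 0.09192571252640024 yaw -19.47903161562311
slot [0.52137226 0.19384419 0.09      ]
t 15.35 pos [0.5167 0.0532 0.2755] yaw 76.3 tilt [-0.001 -0.   ] q [ 0.2   0.34 -0.54  1.99  0.23  0.87 -0.71] F [-0.2  0.5 -1.8] w 0.0256
  shift now-axes cm [13.78 -2.88 -0.06] roll 5.8
```

```bash
python3 -m jog '[[1.5,-0.3,0,0],[2.5,-0.5,0,0],[3,-0.6,0,0],[3,-0.6,0,0],[2.2,-0.5,0,0],[1,-0.3,0,0],[0.4,0,0,0],[0,0,0,2.5],[0,0,0,2.5],[0,0,0,0]]'; python3 -c "
from h import *
plan([.520,.1925,.1129],71)"
```

```text
t: 16.6
tool_pos: [0.5221, 0.1912, 0.2757]
tcp_rot: [0.813, 0.582, -0.0, 0.0]
wrist_force: [-0.1, -0.3, -1.6]
gripper_width: 0.0256
t 16.6 pos [0.5221 0.1912 0.2757] yaw 71.2 tilt [-0.    -0.001] q [-0.06  0.39 -0.53  1.92  0.25  0.9  -1.05] F [-0.1 -0.3 -1.6] w 0.0256
  shift now-axes cm [ 0.07 -0.24 16.28] roll 0.2
```

```bash
python3 -m jog '[[0,-0.2,0.8,0],[0,0,1.8,0],[0,0,2.5,0],[0,0,2.5,0],[0,0,2.5,0],[0,0,2.3,0],[0,0,1.6,0],[0,0,1,0],[0,0,0.6,0],[0,0,0.1,0]]'
python3 - <<'E'
from h import *
from workcell import cams
plan([.520,.1925,.1129],71)
d=cams.get_image('scene');cv2.imwrite('pics/s5.png',cv2.resize(d['color'][130:230,140:340,::-1],None,fx=4,fy=4,interpolation=cv2.INTER_CUBIC))
E
```

```text
t: 17.85
tool_pos: [0.5201, 0.193, 0.1188]
tcp_rot: [0.813, 0.583, 0.0, 0.0]
wrist_force: [0.6, 0.1, -2.3]
gripper_width: 0.0258
t 17.85 pos [0.5201 0.193  0.1188] yaw 71.3 tilt [0. 0.] q [-0.17  0.58 -0.42  2.07  0.43  0.57 -1.21] F [ 0.6  0.1 -2.3] w 0.0258
  shift now-axes cm [-0.05  0.01  0.59] roll 0.3
```

View pics/s5.png

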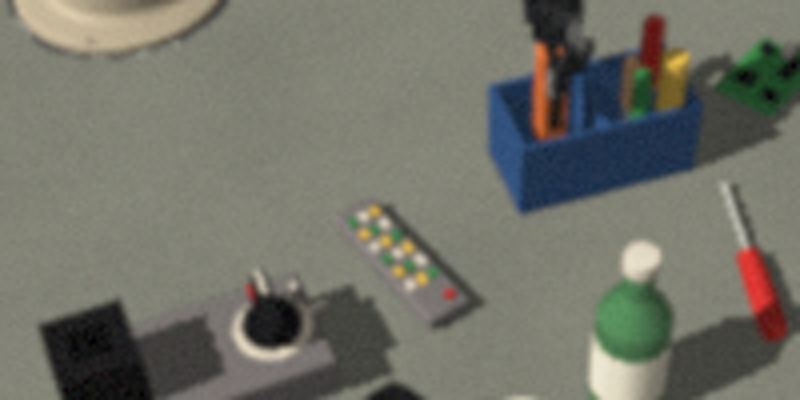

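The driver (550,90 in the crop) is inside the empty compartment, clear of the walls and handles. I'll lower it gently to contact.

```bash
python3 -m jog '[[0,0,0.1,0],[0,0,0.1,0],[0,0,0.1,0],[0,0,0.1,0],[0,0,0.05,0],[0,0,0.05,0],[0,0,0.05,0],[0,0,0,0],[0,0,0,0],[0,0,0,0]]'
```

```text
t: 19.15
tool_pos: [0.52, 0.1929, 0.1133]
tcp_rot: [0.813, 0.583, -0.0, -0.0]
wrist_force: [-0.1, -0.1, -2.4]
gripper_width: 0.0255
```

```bash
python3 -m jog '[[0,0,0.05,0],[0,0,0.05,0],[0,0,0,0],[0,0,0,0],[0,0,0,0],[0,0,0,0],[0,0,0,0],[0,0,0,0],[0,0,0,0],[0,0,0,0]]'
```

```text
t: 20.4
tool_pos: [0.5201, 0.193, 0.1129]
tcp_rot: [0.813, 0.583, 0.0, 0.0]
wrist_force: [-1.2, 0.1, 7.7]
gripper_width: 0.0257
```

Contact: Fz went from -2.4 to +7.7 N at the expected height. Releasing.

```bash
python3 -m jog '[[0,0,0,0],[0,0,0,0],[0,0,0,0],[0,0,0,0],[0,0,0,0],[0,0,0,0],[0,0,0,0],[0,0,0,0],[0,0,0,0],[0,0,0,0]]' 0.6;python3 -m jog '[[0,0,-0.5,0],[0,0,-1,0],[0,0,-2,0],[0,0,-2.5,0],[0,0,-2.5,0],[0,0,-2.5,0],[0,0,-2.5,0],[0,0,-1.5,0],[0,0,0,0],[0,0,0,0]]'
python3 - <<'E'
from h import *
from workcell import cams
plan([.520,.1925,.1129],71)
d=cams.get_image('scene');a=cv2.resize(d['color'][130:280,120:350,::-1],(800,522),interpolation=cv2.INTER_CUBIC);cv2.imwrite('pics/s6.png',a)
d=cams.get_image('wrist');cv2.imwrite('pics/w6.png',cv2.resize(d['color'][:,:,::-1],(800,600)))
E
```

```text
t: 21.65
tool_pos: [0.52, 0.1929, 0.1123]
tcp_rot: [0.813, 0.583, -0.0, 0.0]
wrist_force: [0.8, 0.7, -0.5]
gripper_width: 0.0515
t: 22.9
tool_pos: [0.5197, 0.1925, 0.2616]
tcp_rot: [0.813, 0.583, -0.001, -0.0]
wrist_force: [-0.4, 0.2, 0.2]
gripper_width: 0.0512
t 22.9 pos [0.5197 0.1925 0.2616] yaw 71.3 tilt [-0.001 -0.001] q [-0.07  0.4  -0.54  1.94  0.27  0.87 -1.07] F [-0.4  0.2  0.2] w 0.0512
  shift now-axes cm [ 0.02  0.04 14.87] roll 0.3
```

View pics/s6.png

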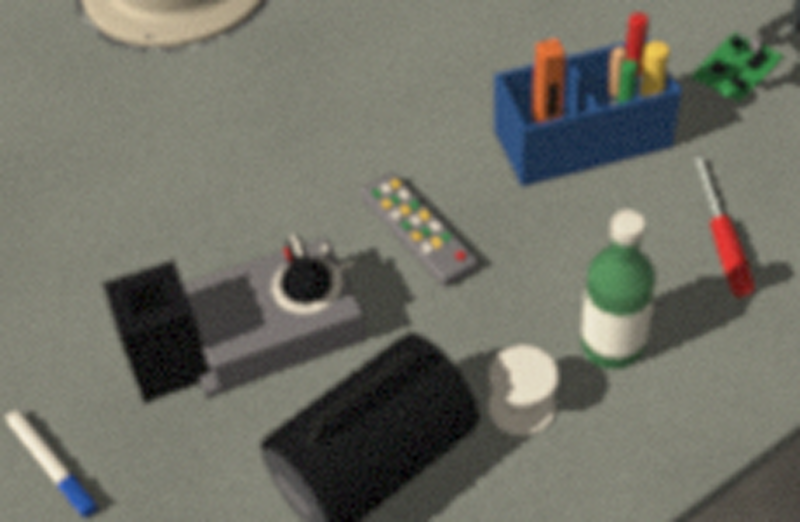

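View pics/w6.png

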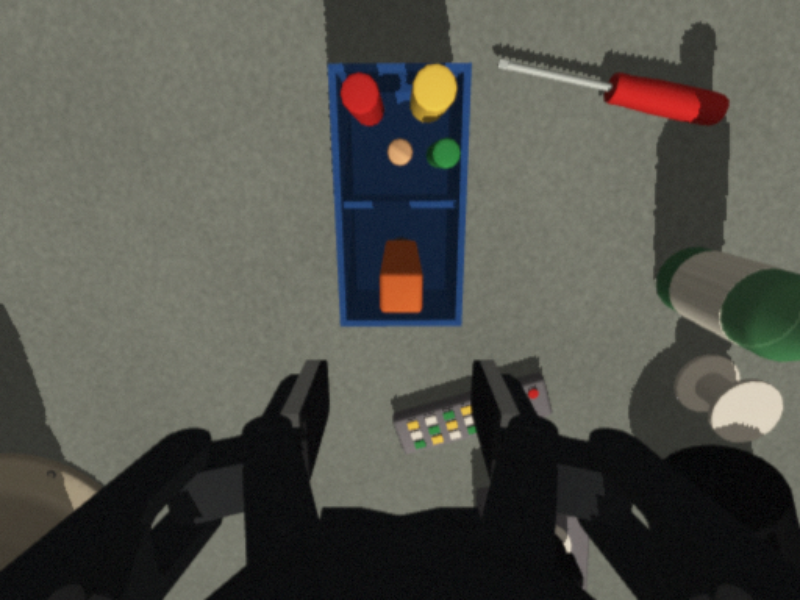

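The driver stands upright and free in the empty compartment, with its top at wrist (401,293). The bystanders are in place, the dial pointer is still at red (290,250 in the scene crop), and the gripper is clear. Handing in.

```bash
python3 -c "
from workcell import ticket
print(ticket.sign_off())"
```

```text
the job is handed in; nothing more can be done
None
```

I turned the dial about 68° to off. I then pulled the driver straight up out of the cup, lowered it metal end down into the caddy's empty compartment and let go. The job was handed in at about 23 s of the 56 s allowed.

**Dial:** the near view after turning showed the bar pointing straight at the red mark. The last scene view agrees, though the dial is small in it.

**Driver:** it touched the floor gently, the wrist reading changing by about 10 N at the expected height. The last views show it upright and free in the compartment, with the gripper about 11 cm above it.

**Bystanders:** none looked moved in the pictures, but I did not measure their positions.

**Disagreements and slips:**
- Position estimates from the top and wrist cameras differed by 3–5 mm. I used the wrist values for the dial and driver, and a point between the two for the caddy.
- My first transit move went the wrong way because I mixed the roll and shift directions. The arm swung near its base with nothing touched, and I corrected it on the next move.

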